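# Fill a bowl with kiln props from the pedal dispenser

### The arm

A 6-joint arm with a two-finger parallel gripper is mounted at the origin on the work surface. World frame = base frame: x ahead of the robot, y to its left, z up, the work surface at z = 0. Lengths are in m, angles in rad, forces in N, time in s.
With the tool pointing down it reaches from about 0.35 to 0.925 m from the base axis. Payload 6.4 kg.
Tool frame: the origin (TCP) lies between the finger pads; the fingertips stand 17 mm ahead of it and the grasp point (between the pads) lies 2 mm behind it (env.tcp_to_tips is the distance from the TCP to the fingertips, in m); y points along the fingers, z is the direction in which the jaws open and shut, and the axes are right-handed (so a half turn about y gives the same grasp; the last joint's range is limited). The gripper opens to 85 mm and grips with 20 to 120 N. Pads are 22 mm wide; open, the fingers measure 114 mm over their backs; the gripper's body (76 mm by 85 mm) begins 54 mm behind the grasp point. The pads swing forward as they close: fully open they stand 13 mm farther back than shut.
Start: joints at [1.086, 0.245, 1.558, -0, 1.339, -0.174], TCP at [0.199, 0.619, 0.248] pointing down, gripper open.
Joint ranges: [-3.13, 3.13], [-1.02, 2.26], [0.13, 2.54], [-0.95, 4.09], [0.21, 2.88], [-2.74, 2.74]. Speed limits (rad/s): [2.57, 2.57, 3.14, 3.14, 3.14, 3.14].

### API

Orientations are given as a unit quaternion [w, x, y, z].
In Python, from station import status, vision, job, env gives the robot as it stands.
- The arm moves only by the shell command python3 -m jog 'ROWS' [FORCE]. ROWS is JSON, a list of rows, each an object of numbers: "dx", "dy", "dz": the shift along the world's x, y, z in m; "yaw": the turn about the world's z in degrees; "hand": the closure in counts, from 0 (fully open) to 255 (shut). In form: [{"dx": .., "dy": .., "dz": .., "yaw": .., "hand": ..}, ...]. A call has exactly 8 rows; each row shifts and turns the commanded pose from where the row before left it; what a row does not reach is not made up. A row lasts 1/10 s, in which the tool goes at most 50 mm and 8.59 degrees, less where a joint would pass 70% of its speed; a pose out of reach is approached as far as the arm can. A call with a gripper value outside its range is refused whole. The fingers move at their own pace and stop on an object; FORCE is the grip in N (left out, the last holds). Time passes only in rows, so rows that do not move let the fingers close, or fill a call up. It gives the time, the measured TCP pose, the force and the opening at its end, in the units of the state.
- status.read_state(): the state, without advancing time (a new reading comes with each control period).
- vision.grab_frame(name): name is "scene" or "top" or "wrist"; returns a dict with "color" (480x640x3 uint8, red, green, blue), "range_z" (480x640 float32, m along the optical axis (not along the pixel's ray), 0 where there is no reading), "fx", "fy", "cx", "cy" (pixels), "k1" (the pictures are not rectified: a ray, as slopes to the right and down, at radius r is drawn at 1 + k1 r^2 times it, then the intrinsics apply), "extrinsics" (4x4, takes a point from camera to world coordinates). Camera axes: x right, y down, z forward; pixel columns grow to the right and rows downward; lengths in m; the calibration is good to about 2 mm. A picture is of the moment at which its call begins.
- job.finish_job(): hands the job in, once; it reports no verdict.
The state is a dict: "time": time; "joints": joint angles; "dq": joint speeds; "effort": joint torques, N m; "tcp_pos": TCP position; "tool_rot": TCP orientation; "wrist_force": force on the tool from outside, world axes, zero at the start; "wrist_torque": the same for the moment, N m; "grip_width": finger opening in m.
Only numpy, scipy, OpenCV 4.12 (cv2) and the standard library are available. Lean on these libraries where they do the work, as an engineer would, in place of code of your own. Each camera call takes 0.05 s, during which the arm holds its last target. There are 200 camera calls.

### The job

Stand the big cream bowl on the bench under the end of the dispenser's chute and let go of it. Then reach in under the guard bars with the gripper and press the pedal down to its stop, firmly but without forcing it or the guard, and keep it down until all three kiln props have slid into the bowl; then let the pedal come up and leave the full bowl standing there. Leave the other things on the bench where they are.

Things in the scene. Friction and masses are not known exactly. Their poses are not given: they have to be found in the camera images.
- bowl: the big thick-walled bowl of cream unglazed ware, empty: 140 mm across the rim, 65 mm tall, foot 100 mm across, wall 8 mm thick leaning slightly outward (outer radius 62 mm at 18 mm height, 70 mm at the rim), inner floor 7 mm up; about 0.35 kg. Origin: centre of its underside. Round: its yaw means nothing
- dispenser: fixed dispenser: open steel trough 40 mm wide sloping 30 degrees down along its -x, on a post and base plate that lie 105 to 240 mm along its +x. A bridge with a black actuator box stands over the trough, top 205 mm above the bench, nearest face 40 mm along +x. Origin: on the bench, right below where the pieces drop; +x points back up the slope
- drop (a point): the point on the bench where the middle of the bowl should stand (same as the dispenser's origin); the pieces fly off the lip and come down around it; 30 mm either way along the chute still catches them all
- lip (a point): middle of the trough's lower end, 97 mm above the bench and 63 mm along the dispenser's +x from the drop point; the trough's underside is 4 mm lower, so the 65 mm bowl goes beneath with 28 mm to spare
- gate (a joint): aluminium slide gate across the trough, worked by the pedal: 0 shut, 0.0264 m fully raised with the pedal on its stop; it rises in step with the pedal and shuts when the pedal comes up. The 20 mm props pass only when it is raised above about 0.020
- pedal_unit: fixed grey base plate 165 x 125 mm with a spring pedal under a guard of 6 mm bars. The guard's level roof is 111 to 117 mm above the bench, 104 mm wide; front bar 27 mm along -x from the origin, rear bar 105 mm along +x; roof bars run fore and aft with 11 mm gaps. Open at the front between uprights 104 mm apart. Origin: on the bench; -x is the open front, facing the robot
- pedal (a joint): angle of the hinged pedal: 0 up (spring-held), 0.16 rad down on its stop. Aluminium plate 64 mm wide, 110 mm long, 6 mm thick, hinged at its rear, 83 mm along the unit's +x and 30 mm above the bench; slopes up to the front when up, level when down. At the front edge about 5 N starts it and 10 N holds it on the stop
- pedal_edge (a point): middle of the pedal's front edge, on its top face; it moves with the pedal, from 47 mm above the bench (up) to 30 mm (down). The guard's front bar overhangs it, its front face 4 mm nearer the front, its underside 64 mm above the raised edge, so the pedal can only be reached by fingers slanting in under the bar
- prop0: kiln prop: a chunky reddish fired-clay block 26 x 24 x 20 mm, 30 g, one of three in a row in the trough behind the gate (number 1 from the gate). Origin: centre of its underside
- prop1: kiln prop: a chunky reddish fired-clay block 26 x 24 x 20 mm, 30 g, one of three in a row in the trough behind the gate (number 2 from the gate). Origin: centre of its underside
- prop2: kiln prop: a chunky reddish fired-clay block 26 x 24 x 20 mm, 30 g, one of three in a row in the trough behind the gate (number 3 from the gate). Origin: centre of its underside
- paint_cup_a: bystander: grey plastic paint cup, 84 mm across, 45 mm tall, a brush leaning in it. Origin: centre of its underside
- paint_cup_b: bystander: blue plastic paint cup, 84 mm across, 45 mm tall, a brush leaning in it. Origin: centre of its underside
- jar: bystander: clear jar with a red lid, 60 mm across, 85 mm tall. Origin: centre of its underside
- bottle: bystander: clear water bottle, 64 mm across, 200 mm tall. Origin: centre of its underside
- tea_bowl: bystander: white ceramic cup, 90 mm across, 60 mm tall. Origin: centre of its underside
Mind the look-alikes: they are no part of the job. What is shaped like the bowl but red is not meant. What is shaped like the prop2 but red is not meant.

How it is judged:
By the outcome, as a careful person would: the job done as asked, in the order asked, and still so for the second after the job is handed in, with the robot touching nothing.
It also fails if it takes over 50 s, if anything falls off the work surface, if the arm or the gripper's body presses on something with over 40 N, if the wrist force passes 120 N, or if a joint passes its speed limit or range.

## Working session

There is one attempt and no reset: what is moved stays moved. The work goes in short steps, Python scripts to look and compute and a shell command to move; the robot and the scene stay as the last step left them, time stands still between calls to the robot, and variables do not carry over. Pictures are saved under pics/ and viewed, about 8 in all and at most 12, crops included, and the job is handed in when it is done.

```bash
ls; mkdir -p pics; cat > h.py <<'E'
import numpy as np, cv2
from station import status, vision, job, env
def cloud(f):
    K=np.array([[f['fx'],0,f['cx']],[0,f['fy'],f['cy']],[0,0,1.]])
    v,u=np.mgrid[0:480,0:640]
    p=cv2.undistortPoints(np.stack([u,v],-1).reshape(-1,1,2).astype(np.float64),K,np.array([f['k1'],0,0,0.])).reshape(480,640,2)
    z=f['range_z'][...,None]
    P=np.concatenate([p*z,z],-1)
    E=np.array(f['extrinsics']); W=P@E[:3,:3].T+E[:3,3]
    W[f['range_z']<=0]=np.nan
    return W
def grab(n,save):
    f=vision.grab_frame(n); cv2.imwrite(f'pics/{save}.png',f['color'][...,::-1]); W=cloud(f); np.savez(f'pics/{save}.npz',W=W,c=f['color']); return f,W
E
python3 - <<'E'
from h import *
for n in ('top','scene'):
    f,W=grab(n,n+'0'); print(n,f['extrinsics'])
print(status.read_state())
E
```

```text
pics
top [[ 0.01859579 -0.99618809  0.08522608  0.38521206]
 [-0.99964663 -0.0201442  -0.01734437  0.01998634]
 [ 0.01899506 -0.08487343 -0.99621066  1.40907014]
 [ 0.          0.          0.          1.        ]]
scene [[-0.71453813  0.53629639 -0.44924542  0.93980511]
 [ 0.69939084  0.56315875 -0.44011894  0.45553872]
 [ 0.01696229 -0.62867989 -0.77747918  0.90935998]
 [ 0.          0.          0.          1.        ]]
{'time': 0.1, 'joints': array([ 1.08591182e+00,  2.45725670e-01,  1.55889658e+00,  1.29811294e-05,
        1.33871813e+00, -1.74082371e-01]), 'dq': array([ 0.000985  , -0.00392818, -0.00192439, -0.00113329,  0.00070066,
       -0.00245892]), 'effort': array([ 1.17107258e-03, -4.30671215e+01, -3.27128935e+01, -1.54808581e-04,
        2.82687433e-03, -1.24171753e-07]), 'tcp_pos': array([0.19853977, 0.61843602, 0.24729997]), 'tool_rot': array([-0.69800215,  0.69916862, -0.10964856,  0.10924025]), 'wrist_force': array([ 0.51083974, -0.60603067, -0.55540054]), 'wrist_torque': array([0.02821247, 0.05445492, 0.07318177]), 'grip_width': 0.08572436311533731}
```

View pics/top0.png

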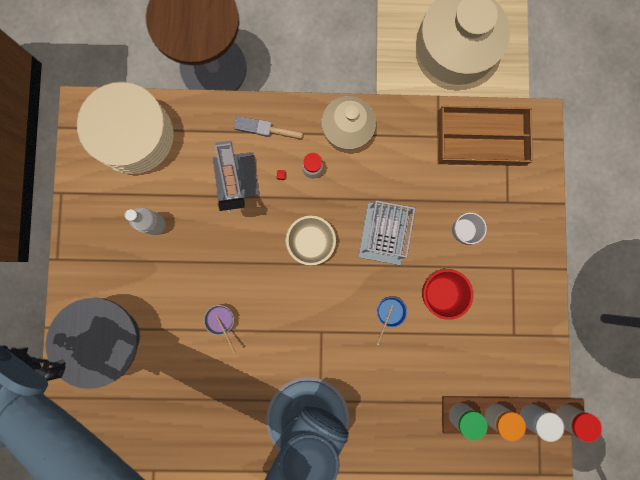

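View pics/scene0.png

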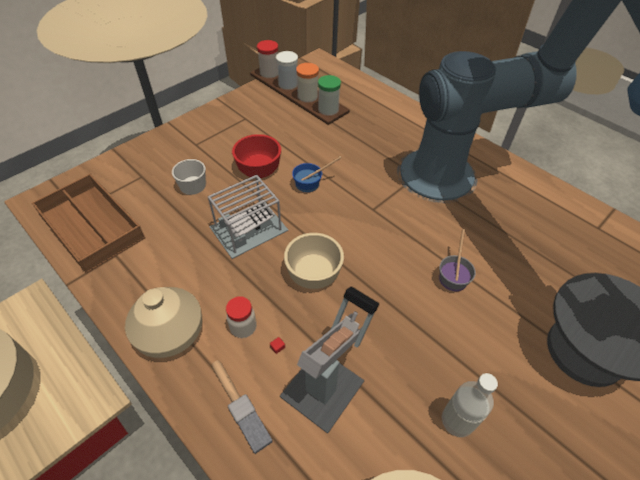

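The top view shows the cream bowl at (311,240), dispenser at (230,175) with its black box at (231,205), and pedal unit at (388,232). There is a red bowl at (447,293) and a red block at (281,175), both look-alikes. I'll measure the fixtures and the bowl from the depth data.

```bash
python3 - <<'E'
from h import *
T=np.load('pics/top0.npz'); W=T['W']; c=T['c'].astype(int)
S=np.load('pics/scene0.npz'); V=S['W']
def sel(W,b): # x0 x1 y0 y1 z0 z1
    P=W.reshape(-1,3); m=np.all([(P[:,i]>b[2*i])&(P[:,i]<b[2*i+1]) for i in range(3)],0); return P[m]
for u,v in [(311,240),(231,205),(224,145),(248,175),(388,232),(400,208),(312,163),(281,175),(391,311),(470,228)]: print((u,v),W[v,u].round(3))
c0=W[240,311]
# bowl rim circle in both cams
for n,w in(('top',W),('scene',V)):
    P=sel(w,[c0[0]-.09,c0[0]+.09,c0[1]-.09,c0[1]+.09,.058,.072]); 
    A=np.c_[2*P[:,:2],np.ones(len(P))]; s=np.linalg.lstsq(A,(P[:,:2]**2).sum(1),rcond=None)[0]
    print(n,'bowl',len(P),s[:2],np.sqrt(s[2]+s[0]**2+s[1]**2),P[:,2].max())
# crops 
f=cv2.imread('pics/top0.png'); a=cv2.resize(f[130:290,200:300],None,fx=3.5,fy=3.5,interpolation=2); b=cv2.resize(f[190:275,345:425],None,fx=5,fy=5,interpolation=2)
s=cv2.imread('pics/scene0.png'); d=cv2.resize(s[280:435,270:390],None,fx=3.5,fy=3.5,interpolation=2)
o=np.zeros((560,800,3),np.uint8)
o[:560,:350]=a; o[:425,360:760]=b; cv2.imwrite('pics/crop.png',o)
for n,w in(('top',W),('scene',V)):
  for lo,hi in [(.003,.012),(.09,.11),(.11,.13),(.13,.15),(.15,.17),(.17,.195),(.195,.215)]:
    P=sel(w,[.45,.8,.1,.33,lo,hi])
    if len(P): print(n,lo,len(P),P[:,:2].min(0).round(3),P[:,:2].max(0).round(3),P.mean(0).round(3))
for n,w in(('top',W),('scene',V)):
    P=sel(w,[.3,.7,-.28,-.08,.105,.122]); print(n,'guard',cv2.minAreaRect(P[:,:2].astype(np.float32)),len(P),np.median(P[:,2]))
    P=sel(w,[.3,.7,-.28,-.08,.02,.06]); print(n,'pedal',cv2.minAreaRect(P[:,:2].astype(np.float32)),len(P))
    P=sel(w,[.3,.7,-.28,-.08,.004,.015]); print(n,'base',cv2.minAreaRect(P[:,:2].astype(np.float32)),len(P))
E
```

```text
(311, 240) [0.504 0.002 0.008]
(231, 205) [0.571 0.206 0.203]
(224, 145) [0.722 0.228 0.206]
(248, 175) [0.69  0.189 0.007]
(388, 232) [ 0.528 -0.216  0.038]
(400, 208) [ 0.586 -0.234  0.116]
(312, 163) [0.711 0.004 0.083]
(281, 175) [0.691 0.093 0.014]
(391, 311) [ 0.306 -0.226  0.035]
(470, 228) [ 0.549 -0.462  0.003]
top bowl 453 [0.49906403 0.00351709] 0.06489677432998392 0.07192662295228391
scene bowl 690 [0.49911843 0.00250865] 0.0651493178834509 0.07155632891962005
top 0.003 1693 [0.45 0.1 ] [0.8  0.33] [0.639 0.213 0.005]
top 0.09 14 [0.675 0.198] [0.709 0.206] [0.688 0.201 0.101]
top 0.11 71 [0.565 0.182] [0.711 0.243] [0.626 0.207 0.12 ]
top 0.13 270 [0.597 0.181] [0.714 0.243] [0.634 0.212 0.141]
top 0.15 390 [0.588 0.178] [0.714 0.243] [0.657 0.219 0.161]
top 0.17 308 [0.559 0.176] [0.741 0.25 ] [0.692 0.225 0.18 ]
top 0.195 326 [0.558 0.173] [0.735 0.251] [0.61  0.211 0.203]
scene 0.003 4182 [0.45 0.1 ] [0.8  0.33] [0.67  0.231 0.006]
scene 0.09 126 [0.578 0.204] [0.715 0.251] [0.7   0.236 0.1  ]
scene 0.11 158 [0.57  0.181] [0.71  0.251] [0.655 0.232 0.122]
scene 0.13 6
[... 306 characters left out ...]
70978165, 0.13930580019950867), 80.6806640625) 903 0.11537152822498564
top pedal ((0.452468603849411, -0.20765584707260132), (0.1258356124162674, 0.3058089315891266), 88.43807220458984) 1000
top base ((0.4999508559703827, -0.18003202974796295), (0.1998530924320221, 0.3987053334712982), 89.9364242553711) 1099
scene guard ((0.5292209982872009, -0.21266935765743256), (0.11350554972887039, 0.13926583528518677), 79.99004364013672) 1072 0.11779658885165972
scene pedal ((0.4526411294937134, -0.21041709184646606), (0.12843023240566254, 0.3058014512062073), 88.73902893066406) 1267
scene base ((0.5001863837242126, -0.1801043301820755), (0.19877687096595764, 0.39965513348579407), 89.9275131225586) 1884
```

View pics/crop.png

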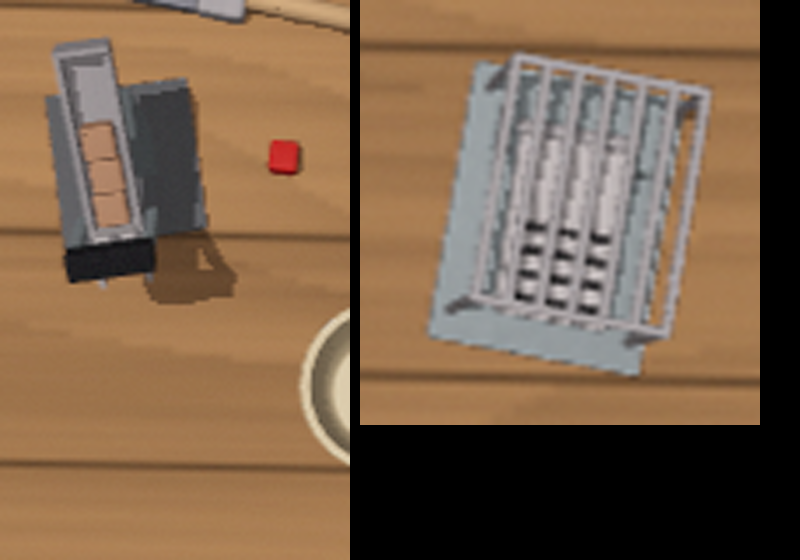

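```bash
python3 - <<'E'
from h import *
for n in('top0','scene0'):
    W=np.load(f'pics/{n}.npz')['W'].reshape(-1,3)
    def s(x0,x1,y0,y1,z0,z1): return W[(W[:,0]>x0)&(W[:,0]<x1)&(W[:,1]>y0)&(W[:,1]<y1)&(W[:,2]>z0)&(W[:,2]<z1)]
    P=s(.5,.605,.1,.3,.192,.215); print(n,'box',cv2.minAreaRect(P[:,:2].astype(np.float32)),len(P))
    P=s(.605,.78,.14,.28,.12,.22); print('trough',cv2.minAreaRect(P[:,:2].astype(np.float32)))
    xs=np.arange(.61,.74,.01); L=[]
    for x in xs:
        Q=P[abs(P[:,0]-x)<.005]; L.append([x,(Q[:,1].min()+Q[:,1].max())/2,Q[:,2].max(),Q[:,1].max()-Q[:,1].min()])
    print(np.round(L,3).tolist())
    P=s(.6,.8,.1,.3,.003,.013); P=P[abs(P[:,2]-np.median(P[:,2]))<.004]
    print('base z',np.median(P[:,2]),len(P))
# base plate by colour (grey, not brown) in top
D=np.load('pics/top0.npz'); W,c=D['W'],D['c'].astype(int)
m=(abs(c[...,0]-c[...,2])<25)&(W[...,2]<.02)&(W[...,0]>.58)&(W[...,0]<.82)&(W[...,1]>.1)&(W[...,1]<.3)
P=W[m]; print('plate',cv2.minAreaRect(P[:,:2].astype(np.float32)),len(P),np.median(P[:,2]))
D=np.load('pics/scene0.npz'); W,c=D['W'],D['c'].astype(int)
P=W.reshape(-1,3);P=P[(P[:,0]>.52)&(P[:,0]<.62)&(P[:,1]>.15)&(P[:,1]<.27)&(P[:,2]>.06)&(P[:,2]<.135)]
for z in np.arange(.065,.135,.01):
    Q=P[abs(P[:,2]-z)<.005]
    if len(Q): print(z.round(3),len(Q),Q.min(0).round(3),Q.max(0).round(3))
E
```

```text
top0 box ((0.5746937394142151, 0.20570284128189087), (0.026571957394480705, 0.06354192644357681), 8.164839744567871) 257
trough ((0.6691427826881409, 0.22524845600128174), (0.13887983560562134, 0.06147086247801781), 12.795665740966797)
[[0.61, 0.212, 0.156, 0.063], [0.62, 0.211, 0.152, 0.055], [0.63, 0.21, 0.157, 0.051], [0.64, 0.217, 0.165, 0.041], [0.65, 0.219, 0.169, 0.042], [0.66, 0.22, 0.175, 0.04], [0.67, 0.221, 0.184, 0.041], [0.68, 0.221, 0.188, 0.045], [0.69, 0.222, 0.192, 0.044], [0.7, 0.224, 0.198, 0.046], [0.71, 0.225, 0.208, 0.047], [0.72, 0.23, 0.215, 0.042], [0.73, 0.231, 0.211, 0.039]]
base z 0.005156622793008991 954
scene0 box ((0.5746138691902161, 0.20402264595031738), (0.028647366911172867, 0.06457941234111786), 8.696718215942383) 496
trough ((0.6707796454429626, 0.2162310928106308), (0.13672180473804474, 0.06282909959554672), 5.844944477081299)
[[0.61, 0.21, 0.16, 0.064], [0.62, 0.21, 0.153, 0.062], [0.63, 0.208, 0.159, 0.053], [0.64, 0.215, 0.166, 0.042], [0.65, 0.217, 0.172, 0.041], [0.66, 0.218, 0.176, 0.042], [0.67, 0.223, 0.182, 0.046], [0.68, 0.224, 0.187, 0.046], [0.69, 0.226, 0.197, 0.045], [0.7, 0.228, 0.2, 0.046], [0.71, 0.228, 0.207, 0.044], [0.72, 0.228, 0.214, 0.042], [0.73, 0.229, 0.213, 0.041]]
base z 0.006597653082759225 3120
plate ((0.7220759391784668, 0.20316389203071594), (0.19214046001434326, 0.17343270778656006), 8.941704750061035) 921 0.005762507898559699
0.095 1 [0.578 0.21  0.1  ] [0.578 0.21  0.1  ]
0.105 2 [0.58  0.212 0.101] [0.584 0.213 0.104]
0.115 10 [0.57  0.185 0.113] [0.617 0.241 0.12 ]
0.125 50 [0.573 0.184 0.12 ] [0.618 0.242 0.13 ]
0.135 33 [0.588 0.182 0.13 ] [0.62  0.241 0.135]
```

```bash
python3 -m jog '[{"dx":0.015,"dy":-0.038,"yaw":-4.5},{"dx":0.015,"dy":-0.038,"yaw":-4.5},{"dx":0.015,"dy":-0.038,"yaw":-4.5},{"dx":0.015,"dy":-0.038,"yaw":-4.5},{"dx":0.015,"dy":-0.038,"yaw":-4.5},{"dx":0.015,"dy":-0.038,"yaw":-4.5},{"dx":0.015,"dy":-0.038,"yaw":-4.5},{"dx":0.015,"dy":-0.038,"yaw":-4.5}]' 60
python3 -m jog '[{"dx":0.015,"dy":-0.039,"yaw":-4.5},{"dx":0.015,"dy":-0.039,"yaw":-4.5},{"dx":0.015,"dy":-0.039,"yaw":-4.5},{"dx":0.015,"dy":-0.039,"yaw":-4.5},{"dx":0.015,"dy":-0.039,"yaw":-4.5},{"dx":0.015,"dy":-0.039,"yaw":-4.5},{"dx":0.01,"dy":-0.039,"yaw":-4.5},{"dx":0.01,"dy":-0.039,"yaw":-4.5}]'
python3 - <<'E'
from h import *
from scipy.spatial.transform import Rotation as R
f,W=grab('wrist','w1'); s=status.read_state()
q=s['tool_rot']; M=R.from_quat(np.r_[q[1:],q[0]]).as_matrix()
print(s['time'],s['tcp_pos'],M.round(3).tolist(),s['joints'].round(3),env.tcp_to_tips)
P=W.reshape(-1,3); P=P[(abs(P[:,2]-.063)<.007)&(np.hypot(P[:,0]-.499,P[:,1]-.003)<.09)]
A=np.c_[2*P[:,:2],np.ones(len(P))]; b=np.linalg.lstsq(A,(P[:,:2]**2).sum(1),rcond=None)[0]; print('bowl',len(P),b[:2],np.sqrt(b[2]+b[0]**2+b[1]**2),P[:,2].max())
f,W=grab('scene','s1')
# gripper outline in the jaw plane
P=W.reshape(-1,3); t=s['tcp_pos']; P=P[(np.hypot(*(P[:,:2]-t[:2]).T)<.1)&(P[:,2]>.2)&(P[:,2]<.45)]; L=(P-t)@M
for y in np.arange(.03,-.15,-.01):
    Q=L[abs(L[:,1]-y)<.005]
    if len(Q): print('along',round(y,3),len(Q),'jaw',Q[:,2].min().round(3),Q[:,2].max().round(3),'side',Q[:,0].min().round(3),Q[:,0].max().round(3))
for n in('top0',):
    D=np.load(f'pics/{n}.npz'); W=D['W'].reshape(-1,3); P=W[(abs(W[:,0]-.3)<.09)&(abs(W[:,1]+.225)<.08)&(W[:,2]>.01)]
    print('cup',cv2.minEnclosingCircle(P[P[:,2]>.03][:,:2].astype(np.float32)),P.min(0),P.max(0), np.median(P[P[:,2]>.03],0))
E
```

```text
0.15 [0.19858823 0.61850905 0.24743955] [[0.952, -0.001, 0.306], [-0.306, -0.001, 0.952], [-0.0, -1.0, -0.001]] [ 1.086  0.246  1.559 -0.     1.339 -0.174] 0.017schema error: expected keys dx, dy, dz, yaw, hand
schema error: expected keys dx, dy, dz, yaw, hand
Traceback (most recent call last):
ValueError: zero-size array to reduction operation maximum which has no identity
```

All five keys are required in each row, so nothing moved. I'll resend with full rows.

```bash
python3 -m jog '[{"dx":0.015,"dy":-0.038,"dz":0,"yaw":-4.5,"hand":0},{"dx":0.015,"dy":-0.038,"dz":0,"yaw":-4.5,"hand":0},{"dx":0.015,"dy":-0.038,"dz":0,"yaw":-4.5,"hand":0},{"dx":0.015,"dy":-0.038,"dz":0,"yaw":-4.5,"hand":0},{"dx":0.015,"dy":-0.038,"dz":0,"yaw":-4.5,"hand":0},{"dx":0.015,"dy":-0.038,"dz":0,"yaw":-4.5,"hand":0},{"dx":0.015,"dy":-0.038,"dz":0,"yaw":-4.5,"hand":0},{"dx":0.015,"dy":-0.038,"dz":0,"yaw":-4.5,"hand":0}]' 60 &&
python3 -m jog '[{"dx":0.015,"dy":-0.039,"dz":0,"yaw":-4.5,"hand":0},{"dx":0.015,"dy":-0.039,"dz":0,"yaw":-4.5,"hand":0},{"dx":0.015,"dy":-0.039,"dz":0,"yaw":-4.5,"hand":0},{"dx":0.015,"dy":-0.039,"dz":0,"yaw":-4.5,"hand":0},{"dx":0.015,"dy":-0.039,"dz":0,"yaw":-4.5,"hand":0},{"dx":0.015,"dy":-0.039,"dz":0,"yaw":-4.5,"hand":0},{"dx":0.01,"dy":-0.039,"dz":0,"yaw":-4.5,"hand":0},{"dx":0.01,"dy":-0.039,"dz":0,"yaw":-4.5,"hand":0}]'
cat > look.py <<'E'
from h import *
import sys
from scipy.spatial.transform import Rotation as R
def tool():
    s=status.read_state(); q=s['tool_rot']; M=R.from_quat(np.r_[q[1:],q[0]]).as_matrix()
    print('t',s['time'],'tcp',s['tcp_pos'].round(4),'fing',M[:,1].round(3),'jaw',M[:,2].round(3),'J',s['joints'].round(3),'F',s['wrist_force'].round(1),'w',round(s['grip_width'],4)); return s,M
def bowl(W,c,r=.09):
    P=W.reshape(-1,3); P=P[(abs(P[:,2]-.063)<.007)&(np.hypot(P[:,0]-c[0],P[:,1]-c[1])<r)]
    if len(P)<20: print('bowl few',len(P)); return
    A=np.c_[2*P[:,:2],np.ones(len(P))]; b=np.linalg.lstsq(A,(P[:,:2]**2).sum(1),rcond=None)[0]; print('bowl',len(P),b[:2].round(4),np.sqrt(b[2]+b[0]**2+b[1]**2).round(4))
E
python3 - <<'E'
from look import *
s,M=tool()
f,W=grab('wrist','w1'); bowl(W,(.499,.003))
f,W=grab('scene','s1')
P=W.reshape(-1,3); t=s['tcp_pos']; P=P[(np.hypot(*(P[:,:2]-t[:2]).T)<.1)&(P[:,2]>.2)&(P[:,2]<.45)]; L=(P-t)@M
for y in np.arange(.03,-.15,-.01):
    Q=L[abs(L[:,1]-y)<.005]
    if len(Q): print('along',round(y,3),len(Q),'jaw',Q[:,2].min().round(3),Q[:,2].max().round(3),'side',Q[:,0].min().round(3),Q[:,0].max().round(3))
W=np.load('pics/top0.npz')['W'].reshape(-1,3); P=W[(abs(W[:,0]-.3)<.09)&(abs(W[:,1]+.225)<.08)&(W[:,2]>.01)]
print('cup',cv2.minEnclosingCircle(P[P[:,2]>.03][:,:2].astype(np.float32)),P.min(0),P.max(0), np.median(P[P[:,2]>.03],0))
E
```

```text
time: 0.95
tcp_pos: [0.3189, 0.3133, 0.2481]
tool_rot: [-0.63, 0.63, -0.321, 0.321]
wrist_force: [1.0, -0.1, 0.3]
grip_width: 0.0855
time: 1.75
tcp_pos: [0.4288, 0.0012, 0.2482]
tool_rot: [-0.5, 0.5, -0.5, 0.5]
wrist_force: [0.4, -0.5, -0.3]
grip_width: 0.085
t 1.75 tcp [0.4288 0.0012 0.2482] fing [ 0.  0. -1.] jaw [ 1. -0.  0.] J [-0.263 -0.308  2.097  0.     1.352 -0.263] F [ 0.4 -0.5 -0.3] w 0.085
bowl 7117 [0.5015 0.0034] 0.0646
along -0.0 29 jaw -0.05 0.051 side -0.006 0.016
along -0.01 72 jaw -0.057 0.056 side -0.007 0.016
along -0.02 71 jaw -0.059 0.056 side -0.008 0.014
along -0.03 71 jaw -0.059 0.056 side -0.008 0.015
along -0.04 55 jaw -0.067 0.056 side -0.009 0.014
along -0.05 173 jaw -0.074 0.074 side -0.009 0.016
along -0.06 179 jaw -0.073 0.073 side -0.014 0.018
along -0.07 178 jaw -0.071 0.072 side -0.014 0.018
along -0.08 171 jaw -0.072 0.071 side -0.016 0.017
along -0.09 218 jaw -0.072 0.069 side -0.017 0.017
along -0.1 233 jaw -0.07 0.068 side -0.01 0.017
along -0.11 47 jaw -0.001 0.038 side -0.032 0.013
along -0.12 164 jaw -0.024 0.037 side -0.034 0.023
along -0.13 168 jaw -0.021 0.038 side -0.034 0.024
along -0.14 174 jaw -0.024 0.037 side -0.034 0.024
cup ((0.28085777163505554, -0.2119406908750534), 0.06877588480710983) [ 0.22006853 -0.26663423  0.01863688] [ 0.34550286 -0.1799869   0.0845068 ] [ 0.29049955 -0.22343664  0.04201771]
```

View pics/s1.png

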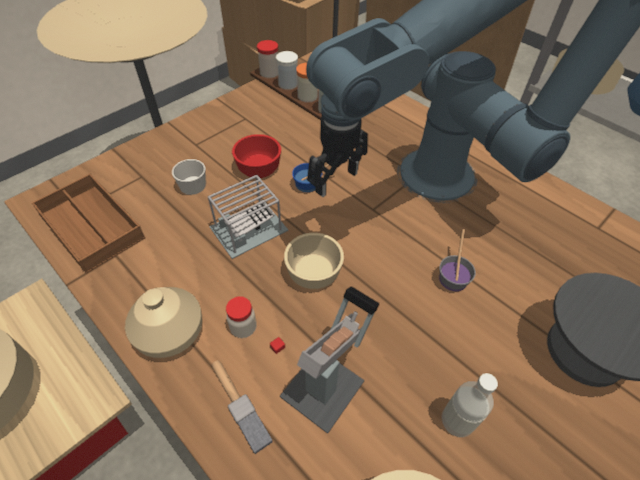

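The bowl is at about (0.500, 0.003), confirmed by three cameras. The gripper is open above its near wall. Next I'll lower over the wall and grip.

```bash
python3 -m jog '[{"dx":0.004,"dy":0.001,"dz":-0.03,"yaw":0,"hand":0},{"dx":0.0035,"dy":0.001,"dz":-0.03,"yaw":0,"hand":0},{"dx":0,"dy":0,"dz":-0.03,"yaw":0,"hand":0},{"dx":0,"dy":0,"dz":-0.03,"yaw":0,"hand":0},{"dx":0,"dy":0,"dz":-0.03,"yaw":0,"hand":0},{"dx":0,"dy":0,"dz":-0.028,"yaw":0,"hand":0},{"dx":0,"dy":0,"dz":-0.015,"yaw":0,"hand":0},{"dx":0,"dy":0,"dz":-0.01,"yaw":0,"hand":0}]' 60 &&
python3 -m jog '[{"dx":0,"dy":0,"dz":0,"yaw":0,"hand":100},{"dx":0,"dy":0,"dz":0,"yaw":0,"hand":150},{"dx":0,"dy":0,"dz":0,"yaw":0,"hand":190},{"dx":0,"dy":0,"dz":0,"yaw":0,"hand":210},{"dx":0,"dy":0,"dz":0,"yaw":0,"hand":230},{"dx":0,"dy":0,"dz":0,"yaw":0,"hand":255},{"dx":0,"dy":0,"dz":0,"yaw":0,"hand":255},{"dx":0,"dy":0,"dz":0,"yaw":0,"hand":255}]' 60
```

```text
time: 2.65
tcp_pos: [0.4351, 0.0057, 0.0437]
tool_rot: [-0.501, 0.502, -0.5, 0.498]
wrist_force: [-0.0, -0.9, -0.5]
grip_width: 0.0855
time: 3.45
tcp_pos: [0.4385, 0.0038, 0.0481]
tool_rot: [0.501, -0.5, 0.498, -0.501]
wrist_force: [-11.2, -3.0, 21.7]
grip_width: 0.0105
```

```bash
python3 -m jog '[{"dx":0,"dy":0,"dz":0.004,"yaw":0,"hand":255},{"dx":0,"dy":0,"dz":0.004,"yaw":0,"hand":255},{"dx":0,"dy":0,"dz":0.005,"yaw":0,"hand":255},{"dx":0,"dy":0,"dz":0.005,"yaw":0,"hand":255},{"dx":0,"dy":0,"dz":0.004,"yaw":0,"hand":255},{"dx":0,"dy":0,"dz":0,"yaw":0,"hand":255},{"dx":0,"dy":0,"dz":0,"yaw":0,"hand":255},{"dx":0,"dy":0,"dz":0,"yaw":0,"hand":255}]'
python3 - <<'E'
from look import *
s,M=tool()
f,W=grab('scene','s2')
P=W.reshape(-1,3);P=P[(P[:,2]>.055)&(P[:,2]<.13)&(abs(P[:,0]-.52)<.07)&(abs(P[:,1]-.003)<.08)]
P=P[P[:,0]>.47]
print('rim plane',np.linalg.lstsq(np.c_[P[:,:2]-[.5,.003],np.ones(len(P))],P[:,2],rcond=None)[0],len(P),P[:,2].min(),P[:,2].max(),P[:,:2].min(0),P[:,:2].max(0))
cv2.imwrite('pics/s2c.png',cv2.resize(f['color'][120:330,220:440,::-1],None,fx=2.5,fy=2.5))
E
```

```text
time: 4.25
tcp_pos: [0.4355, 0.0051, 0.0666]
tool_rot: [-0.501, 0.501, -0.5, 0.499]
wrist_force: [-0.0, -1.6, -2.6]
grip_width: 0.0073
t 4.25 tcp [0.4355 0.0051 0.0666] fing [-0.002  0.    -1.   ] jaw [ 1.     0.003 -0.002] J [-0.25   0.003  2.2    0.     0.94  -0.253] F [-0.  -1.6 -2.6] w 0.0073
rim plane [-0.17916549  0.03165118  0.07422789] 615 0.055079049777377764 0.1295584072250483 [ 0.47014074 -0.06466547] [0.56499601 0.07487761]
```

View pics/s2c.png

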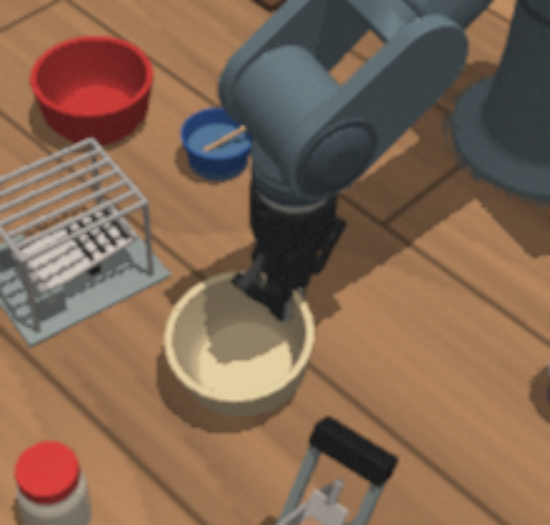

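The bowl is held by its near wall at crop (265,290), tilted about 10° with the far side low. I'll raise it a bit, carry it across, then move it under the lip.

```bash
python3 -m jog '[{"dx":0,"dy":0,"dz":0.006,"yaw":0,"hand":255},{"dx":0,"dy":0.015,"dz":0.006,"yaw":0,"hand":255},{"dx":0,"dy":0.03,"dz":0,"yaw":0,"hand":255},{"dx":0,"dy":0.035,"dz":0,"yaw":0,"hand":255},{"dx":0,"dy":0.035,"dz":0,"yaw":0,"hand":255},{"dx":0,"dy":0.035,"dz":0,"yaw":0,"hand":255},{"dx":0,"dy":0.025,"dz":0,"yaw":0,"hand":255},{"dx":0,"dy":0.015,"dz":0,"yaw":0,"hand":255}]' &&
python3 -m jog '[{"dx":0.008,"dy":0.004,"dz":0,"yaw":0,"hand":255},{"dx":0.01,"dy":0,"dz":0,"yaw":0,"hand":255},{"dx":0.007,"dy":0,"dz":0,"yaw":0,"hand":255},{"dx":0,"dy":0,"dz":0,"yaw":0,"hand":255},{"dx":0,"dy":0,"dz":0,"yaw":0,"hand":255},{"dx":0,"dy":0,"dz":0,"yaw":0,"hand":255},{"dx":0,"dy":0,"dz":0,"yaw":0,"hand":255},{"dx":0,"dy":0,"dz":0,"yaw":0,"hand":255}]'
python3 - <<'E'
from look import *
s,M=tool()
f,W=grab('scene','s3')
c=f['color'].astype(int)
cream=(c[...,0]-c[...,2]>15)&(c.min(-1)>90)
P=W[(W[...,2]>.02)&(W[...,2]<.13)&(abs(W[...,0]-.52)<.09)&(abs(W[...,1]-.197)<.09)]
print(len(P)); D=P[P[:,0]<.6]
print(D.min(0),D.max(0))
cv2.imwrite('pics/s3c.png',cv2.resize(f['color'][200:410,270:490,::-1],None,fx=2.5,fy=2.5))
E
```

```text
time: 5.1
tcp_pos: [0.4361, 0.1967, 0.0797]
tool_rot: [0.501, -0.501, 0.499, -0.499]
wrist_force: [0.4, 0.1, -2.5]
grip_width: 0.0071
time: 5.9
tcp_pos: [0.461, 0.1988, 0.0792]
tool_rot: [-0.501, 0.501, -0.499, 0.499]
wrist_force: [-0.1, 0.7, -2.5]
grip_width: 0.0069
t 5.9 tcp [0.461  0.1988 0.0792] fing [-0. -0. -1.] jaw [ 1.     0.003 -0.   ] J [0.181 0.131 2.033 0.    0.977 0.178] F [-0.1  0.7 -2.5] w 0.0069
2216
[0.43540141 0.13097713 0.02138374] [0.59756311 0.26790144 0.12980584]
```

View pics/s3c.png

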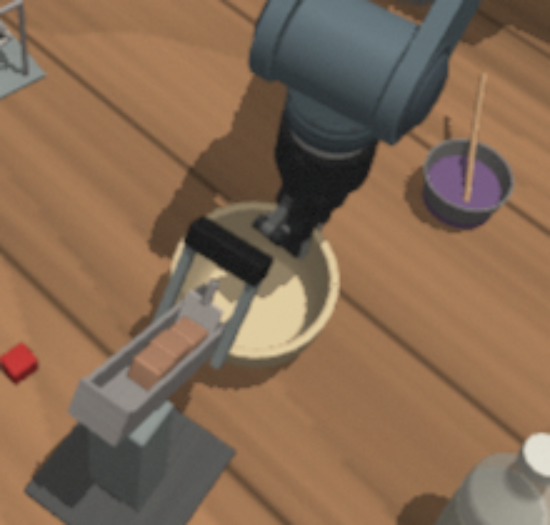

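```bash
python3 -m jog '[{"dx":0,"dy":0,"dz":-0.004,"yaw":0,"hand":255},{"dx":0,"dy":0,"dz":-0.004,"yaw":0,"hand":255},{"dx":0,"dy":0,"dz":-0.004,"yaw":0,"hand":255},{"dx":0,"dy":0,"dz":-0.003,"yaw":0,"hand":255},{"dx":0,"dy":0,"dz":-0.003,"yaw":0,"hand":255},{"dx":0,"dy":0,"dz":-0.002,"yaw":0,"hand":255},{"dx":0,"dy":0,"dz":0,"yaw":0,"hand":255},{"dx":0,"dy":0,"dz":0,"yaw":0,"hand":255}]'
```

```text
time: 6.75
tcp_pos: [0.4615, 0.1993, 0.0614]
tool_rot: [-0.501, 0.501, -0.499, 0.499]
wrist_force: [-14.6, -1.4, 18.1]
grip_width: 0.0072
```

```bash
python3 -m jog '[{"dx":0,"dy":0,"dz":0,"yaw":0,"hand":255},{"dx":0,"dy":0,"dz":-0.002,"yaw":0,"hand":255},{"dx":0,"dy":0,"dz":-0.003,"yaw":0,"hand":255},{"dx":0,"dy":0,"dz":-0.003,"yaw":0,"hand":255},{"dx":0,"dy":0,"dz":-0.002,"yaw":0,"hand":255},{"dx":0,"dy":0,"dz":0,"yaw":0,"hand":255},{"dx":0,"dy":0,"dz":0,"yaw":0,"hand":255},{"dx":0,"dy":0,"dz":0,"yaw":0,"hand":255}]' 20
```

```text
time: 7.55
tcp_pos: [0.4631, 0.2003, 0.0558]
tool_rot: [0.502, -0.5, 0.498, -0.499]
wrist_force: [-35.2, -3.9, 53.7]
grip_width: 0.0073
```

```bash
python3 -m jog '[{"dx":0,"dy":0,"dz":0.002,"yaw":0,"hand":220},{"dx":0,"dy":0,"dz":0,"yaw":0,"hand":205},{"dx":0,"dy":0,"dz":0,"yaw":0,"hand":190},{"dx":0,"dy":0,"dz":0,"yaw":0,"hand":170},{"dx":0,"dy":0,"dz":0,"yaw":0,"hand":140},{"dx":0,"dy":0,"dz":0,"yaw":0,"hand":100},{"dx":0,"dy":0,"dz":0,"yaw":0,"hand":50},{"dx":0,"dy":0,"dz":0,"yaw":0,"hand":0}]' 20
python3 - <<'E'
from look import *
s,M=tool()
for n in('scene','top'):
    f,W=grab(n,n+'4'); bowl(W,(.522,.197),.085)
f,W=grab('wrist','w4');bowl(W,(.522,.197),.085)
E
```

```text
time: 8.35
tcp_pos: [0.4613, 0.1988, 0.0512]
tool_rot: [-0.501, 0.501, -0.499, 0.499]
wrist_force: [-0.3, -0.0, -0.1]
grip_width: 0.0786
t 8.35 tcp [0.4613 0.1988 0.0512] fing [-0.  0. -1.] jaw [ 1.     0.003 -0.   ] J [0.181 0.186 2.037 0.    0.919 0.178] F [-0.3 -0.  -0.1] w 0.0786
bowl 501 [0.5189 0.2005] 0.0632
bowl 284 [0.5183 0.2005] 0.0649
bowl 18541 [0.507  0.2149] 0.0496
```

The bowl stands at (0.5185, 0.2005), about 4 mm from the drop point, and is released. I'll withdraw, turn the jaws crosswise, and test how the tool tilts at full reach, since the jog has no tilt command.

```bash
python3 -m jog '[{"dx":0,"dy":0,"dz":0.03,"yaw":0,"hand":0},{"dx":0,"dy":0,"dz":0.04,"yaw":0,"hand":0},{"dx":0,"dy":0,"dz":0.045,"yaw":0,"hand":0},{"dx":0,"dy":0,"dz":0.045,"yaw":-8,"hand":50},{"dx":0,"dy":-0.02,"dz":0.04,"yaw":-8,"hand":100},{"dx":0,"dy":-0.02,"dz":0.04,"yaw":-8,"hand":200},{"dx":0.02,"dy":-0.03,"dz":0.02,"yaw":-8,"hand":255},{"dx":0.02,"dy":-0.03,"dz":0.02,"yaw":-8,"hand":255}]' && python3 -m jog '[{"dx":0.03,"dy":-0.03,"dz":0,"yaw":-8,"hand":255},{"dx":0.04,"dy":-0.02,"dz":0,"yaw":-8,"hand":255},{"dx":0.045,"dy":-0.02,"dz":0,"yaw":-8,"hand":255},{"dx":0.045,"dy":-0.02,"dz":0,"yaw":-8,"hand":255},{"dx":0.045,"dy":-0.02,"dz":0,"yaw":-8,"hand":255},{"dx":0.045,"dy":-0.02,"dz":0,"yaw":-8,"hand":255},{"dx":0.045,"dy":-0.02,"dz":0,"yaw":-2,"hand":255},{"dx":0.045,"dy":-0.01,"dz":0,"yaw":0,"hand":255}]' && python3 -c "
from look import *
tool()"
```

```text
time: 9.3
tcp_pos: [0.5016, 0.0982, 0.3334]
tool_rot: [-0.299, 0.298, -0.641, 0.641]
wrist_force: [0.2, -0.7, -1.0]
grip_width: 0.0127
time: 10.1
tcp_pos: [0.8426, -0.0633, 0.3307]
tool_rot: [-0.0, 0.0, -0.707, 0.707]
wrist_force: [0.4, -0.2, 1.1]
grip_width: 0.0001
t 10.1 tcp [ 0.8426 -0.0633  0.3307] fing [-0. -0. -1.] jaw [ 0.001 -1.     0.   ] J [-0.208  0.685  0.823 -0.     1.634  1.361] F [ 0.4 -0.2  1.1] w 0.0001
```

```bash
python3 -m jog '[{"dx":0.04,"dy":-0.003,"dz":0,"yaw":0,"hand":255},{"dx":0.04,"dy":-0.003,"dz":0,"yaw":0,"hand":255},{"dx":0.04,"dy":-0.003,"dz":0,"yaw":0,"hand":255},{"dx":0.04,"dy":-0.003,"dz":0,"yaw":0,"hand":255},{"dx":0.04,"dy":-0.003,"dz":0,"yaw":0,"hand":255},{"dx":0.04,"dy":-0.003,"dz":0,"yaw":0,"hand":255},{"dx":0.04,"dy":-0.003,"dz":0,"yaw":0,"hand":255},{"dx":0.04,"dy":-0.003,"dz":0,"yaw":0,"hand":255}]' && python3 -c "
from look import *
tool()"
```

```text
time: 10.9
tcp_pos: [0.9837, -0.0724, 0.2849]
tool_rot: [-0.04, -0.037, -0.703, 0.709]
wrist_force: [1.0, 0.1, 1.1]
grip_width: -0.0001
t 10.9 tcp [ 0.9837 -0.0724  0.2849] fing [ 0.109 -0.008 -0.994] jaw [ 0.003 -1.     0.008] J [-0.191  1.177  0.128  0.013  1.728  1.379] F [1.  0.1 1.1] w -0.0001
```

Confirmed: pushing past full reach tilts the fingers outward. They are at 6° with joint 3 at its stop, so I'll push further.

```bash
python3 -m jog '[{"dx":0.05,"dy":-0.005,"dz":0,"yaw":0,"hand":255},{"dx":0.05,"dy":-0.005,"dz":0,"yaw":0,"hand":255},{"dx":0.05,"dy":-0.005,"dz":0,"yaw":0,"hand":255},{"dx":0.05,"dy":-0.005,"dz":0,"yaw":0,"hand":255},{"dx":0.05,"dy":-0.005,"dz":0,"yaw":0,"hand":255},{"dx":0.05,"dy":-0.005,"dz":0,"yaw":0,"hand":255},{"dx":0.05,"dy":-0.005,"dz":0,"yaw":0,"hand":255},{"dx":0.05,"dy":-0.005,"dz":0,"yaw":0,"hand":255}]' && python3 -c "
from look import *
tool()"
```

```text
time: 11.7
tcp_pos: [1.051, -0.0862, 0.2158]
tool_rot: [-0.117, -0.115, -0.688, 0.707]
wrist_force: [1.2, 0.1, 0.2]
grip_width: 0.0004
t 11.7 tcp [ 1.051  -0.0862  0.2158] fing [ 0.324 -0.025 -0.946] jaw [-0.001 -1.     0.026] J [-0.198  1.26   0.128  0.04   1.425  1.371] F [1.2 0.1 0.2] w 0.0004
```

```bash
python3 -m jog '[{"dx":0.045,"dy":-0.005,"dz":0.02,"yaw":0,"hand":255},{"dx":0.045,"dy":-0.005,"dz":0.02,"yaw":0,"hand":255},{"dx":0.045,"dy":-0.005,"dz":0.02,"yaw":0,"hand":255},{"dx":0.045,"dy":-0.005,"dz":0.02,"yaw":0,"hand":255},{"dx":0.045,"dy":-0.005,"dz":0.02,"yaw":0,"hand":255},{"dx":0.045,"dy":-0.005,"dz":0.02,"yaw":0,"hand":255},{"dx":0.045,"dy":-0.005,"dz":0.02,"yaw":0,"hand":255},{"dx":0.045,"dy":-0.005,"dz":0.02,"yaw":0,"hand":255}]' && python3 -c "
from look import *
tool()"
```

```text
time: 12.5
tcp_pos: [1.0823, -0.0975, 0.3072]
tool_rot: [-0.192, -0.19, -0.665, 0.697]
wrist_force: [0.2, -0.3, -0.7]
grip_width: 0.0
t 12.5 tcp [ 1.0823 -0.0975  0.3072] fing [ 0.519 -0.042 -0.854] jaw [-0.009 -0.999  0.044] J [-0.208  1.188  0.127  0.069  1.282  1.359] F [ 0.2 -0.3 -0.7] w 0.0
```

```bash
python3 -m jog '[{"dx":0.045,"dy":-0.003,"dz":0.02,"yaw":0,"hand":255},{"dx":0.045,"dy":-0.003,"dz":0.02,"yaw":0,"hand":255},{"dx":0.045,"dy":-0.003,"dz":0.02,"yaw":0,"hand":255},{"dx":0.045,"dy":-0.003,"dz":0.02,"yaw":0,"hand":255},{"dx":-0.04,"dy":0,"dz":0,"yaw":0,"hand":255},{"dx":-0.04,"dy":0,"dz":0,"yaw":0,"hand":255},{"dx":-0.04,"dy":0,"dz":0,"yaw":0,"hand":255},{"dx":-0.04,"dy":0,"dz":0,"yaw":0,"hand":255}]' && python3 -c "
from look import *
tool()"
```

```text
time: 13.3
tcp_pos: [0.9641, -0.0955, 0.3453]
tool_rot: [-0.227, -0.225, -0.651, 0.689]
wrist_force: [0.9, -1.0, 1.3]
grip_width: -0.0001
t 13.3 tcp [ 0.9641 -0.0955  0.3453] fing [ 0.605 -0.049 -0.795] jaw [-0.014 -0.999  0.051] J [-0.239  0.637  0.953  0.121  0.91   1.286] F [ 0.9 -1.   1.3] w -0.0001
```

The tilt stays (37°) when I pull back. Before going in, I'll fit a planar arm model to my logged poses to check that the pressing pose is reachable, and find where the wrist camera sits on the tool.

```bash
python3 - <<'E'
from look import *
from scipy.optimize import least_squares, fsolve
D=[((.246,1.559,1.339),(.1986,.6185,.2474)),((-.308,2.097,1.352),(.4288,.0012,.2482)),((.003,2.2,.94),(.4355,.0051,.0666)),((.186,2.037,.919),(.4613,.1988,.0512)),((.685,.823,1.634),(.8426,-.0633,.3307)),((1.26,.128,1.425),(1.051,-.0862,.2158)),((1.188,.127,1.282),(1.0823,-.0975,.3072)),((.637,.953,.910),(.9641,-.0955,.3453))]
def fk(p,j):
    h,L1,L2,L3,o,off,a3=p; a,b,c=j; b2=a+b; t=a+b+c
    return off+L1*np.sin(a)+L2*np.sin(b2+a3)+L3*np.sin(t), h+L1*np.cos(a)+L2*np.cos(b2+a3)+L3*np.cos(t)
def res(p):
    R=[]
    for j,x in D:
        r,z=fk(p,j); R+=[np.hypot(r,p[4])-np.hypot(x[0],x[1]),z-x[2]]
    return R
s=least_squares(res,[.3,.5,.45,.25,.11,0,0]); p=s.x; print(p.round(4),'maxres',np.abs(s.fun).max())
tip=np.array([.4916,-.2052])+np.array([.985,-.174])*(-.02)
for th in (37,45,50,55):
    t=np.pi-np.radians(th)
    for zc in (.050,.028):   # lower tip corner
        # tip axis point, tcp
        thr=np.radians(th); x=np.array([.985,-.174])*(.011*np.cos(thr)-.017*np.sin(thr)); tcp=tip+x; z=zc+.011*np.sin(thr)+.017*np.cos(thr)
        r=np.sqrt(tcp@tcp-p[4]**2)
        f=lambda q:np.array(fk(p,(q[0],q[1],t-q[0]-q[1])))-[r,z]
        q,_,ok,_=fsolve(f,[-.2,2.3],full_output=1); print(th,zc,tcp.round(3),round(z,3),'j2,j3,j5',q.round(3),(t-q.sum()).round(3),ok)
f=vision.grab_frame('wrist'); s,M=tool(); E=np.array(f['extrinsics']); print('cam in tool',((E[:3,3]-s['tcp_pos'])@M).round(3),'view',(M.T@E[:3,2]).round(2))
E
```

```text
[0.2772 0.4191 0.5712 0.2418 0.1041 0.0026 0.1139] maxres 0.0007167931700168273
37 0.05 [ 0.47  -0.201] 0.07 j2,j3,j5 [-0.048  2.364] 0.18 1
37 0.028 [ 0.47  -0.201] 0.048 j2,j3,j5 [0.018 2.36 ] 0.118 1
45 0.05 [ 0.468 -0.201] 0.07 j2,j3,j5 [-0.049  2.428] -0.022 1
45 0.028 [ 0.468 -0.201] 0.048 j2,j3,j5 [0.026 2.42 ] -0.09 1
50 0.05 [ 0.466 -0.201] 0.069 j2,j3,j5 [-0.034  2.461] -0.158 1
50 0.028 [ 0.466 -0.201] 0.047 j2,j3,j5 [0.048 2.45 ] -0.229 1
55 0.05 [ 0.464 -0.2  ] 0.069 j2,j3,j5 [-0.003  2.487] -0.302 1
55 0.028 [ 0.464 -0.2  ] 0.047 j2,j3,j5 [0.085 2.473] -0.376 1
t 13.35 tcp [ 0.9573 -0.0945  0.3393] fing [ 0.594 -0.047 -0.803] jaw [-0.013 -0.999  0.049] J [-0.239  0.627  0.974  0.12   0.911  1.286] F [-2.5 -0.1 -6.2] w 0.0001
cam in tool [-0.092 -0.127  0.   ] view [0.31 0.95 0.  ]
```

```bash
cat > arm.py <<'E'
import numpy as np
from scipy.optimize import least_squares
from scipy.spatial.transform import Rotation as R
h,L1,L2,L3,o,off,a3=[0.2772,0.4191,0.5712,0.2418,0.1041,0.0026,0.1139]
LO=np.array([-3.13,-1.02,.13,-.95,.21,-2.74]); HI=np.array([3.13,2.26,2.54,4.09,2.88,2.74])
def fk(q,s4=1,s6=-1):
    Y=lambda a:R.from_euler('y',a); Z=lambda a:R.from_euler('z',a)
    B=Z(q[0]); S=B*Y(q[1]+q[2])
    w=B.apply([off,o,h])+ (B*Y(q[1])).apply([0,0,L1]) + (B*Y(q[1]+q[2]+a3)).apply([0,0,L2])
    T=S*Z(s4*q[3])*Y(q[4]); f=T.apply([0,0,1]); T=T*Z(-s6*q[5])
    return w+L3*f, f, T.apply([1,0,0]), S.apply([0,0,1])   # tcp, finger dir, ref (tool jaw?) , forearm dir
E
python3 - <<'E'
from arm import *
for q,t in [([-.198,1.26,.128,.04,1.425,1.371],'1.051 -.0862 .2158 f .324 -.025 -.946 jaw -.001 -1 .026'),([-.239,.627,.974,.12,.911,1.286],'.9573 -.0945 .3393 f .594 -.047 -.803 jaw -.013 -.999 .049'),([.181,.186,2.037,0,.919,.178],'.4613 .1988 .0512 jaw 1 0 0')]:
  for s4 in(1,-1):
    for s6 in (1,-1):
      r=fk(q,s4,s6); print(s4,s6,[x.round(3).tolist() for x in r[:3]])
  print(t)
E
```

```text
1 1 [[1.051, -0.095, 0.216], [0.324, -0.025, -0.946], [-0.37, -0.924, -0.103]]
1 -1 [[1.051, -0.095, 0.216], [0.324, -0.025, -0.946], [0.002, 1.0, -0.025]]
-1 1 [[1.048, -0.114, 0.216], [0.308, -0.102, -0.946], [-0.384, -0.923, -0.025]]
-1 -1 [[1.048, -0.114, 0.216], [0.308, -0.102, -0.946], [0.015, 0.995, -0.103]]
1.051 -.0862 .2158 f .324 -.025 -.946 jaw -.001 -1 .026
1 1 [[0.959, -0.103, 0.34], [0.595, -0.048, -0.803], [-0.445, -0.851, -0.279]]
1 -1 [[0.959, -0.103, 0.34], [0.595, -0.048, -0.803], [0.013, 0.999, -0.049]]
-1 1 [[0.948, -0.147, 0.34], [0.55, -0.231, -0.803], [-0.448, -0.893, -0.049]]
-1 -1 [[0.948, -0.147, 0.34], [0.55, -0.231, -0.803], [-0.003, 0.96, -0.279]]
.9573 -.0945 .3393 f .594 -.047 -.803 jaw -.013 -.999 .049
1 1 [[0.465, 0.191, 0.051], [-0.0, -0.0, -1.0], [-0.936, -0.351, 0.0]]
1 -1 [[0.465, 0.191, 0.051], [-0.0, -0.0, -1.0], [-1.0, -0.003, 0.0]]
-1 1 [[0.465, 0.191, 0.051], [-0.0, -0.0, -1.0], [-0.936, -0.351, 0.0]]
-1 -1 [[0.465, 0.191, 0.051], [-0.0, -0.0, -1.0], [-1.0, -0.003, 0.0]]
.4613 .1988 .0512 jaw 1 0 0
```

```bash
sed -i 's/0.1041/0.1128/' arm.py; cat >> arm.py <<'E'
def ik(p,f,jaw,q0):
    def e(q):
        t,ff,r,_=fk(q); return np.r_[(t-p)*10,(ff-f),(-r-jaw)]
    s=least_squares(e,np.clip(q0,LO+1e-3,HI-1e-3),bounds=(LO,HI)); return s.x,np.abs(s.fun).max()
def ori(th,ph):
    th,ph=np.radians([th,ph]); return np.array([np.sin(th)*np.cos(ph),np.sin(th)*np.sin(ph),-np.cos(th)]),np.array([np.sin(ph),-np.cos(ph),0])
E
python3 - <<'E'
from arm import *
u=np.array([.985,-.174,0]); O=np.array([.4916,-.2052,0])
print(fk([.181,.186,2.037,0,.919,.178])[0],fk([-.263,-.308,2.097,0,1.352,-.263])[0])
for th in (37,42,46,50):
  for ph in (-20,-10,0,10):
    f,j=ori(th,ph); H=np.array([np.cos(np.radians(ph)),np.sin(np.radians(ph)),0]); n=H*np.cos(np.radians(th))+np.array([0,0,np.sin(np.radians(th))])
    out=[]
    q=np.array([-.24,.63,.97,.12,.91,1.29])
    for k in range(6): # path from current to pre-entry
        pre=O+u*(-.10)+[0,0,.10]; start=np.array([.957,-.0945,.34]); q,_=ik(start+(pre-start)*k/5,f,j,q)
    e0=_
    for z in (.055,.028):
        C=O+u*(-.020); C[2]=z; p=C+.011*n-.017*f
        q,e=ik(p,f,j,q); out.append((q.round(2).tolist(),round(e,4)))
    print(th,ph,round(e0,4),out)
E
```

```text
[0.46328561 0.19945586 0.05123964] [0.4307127  0.00085327 0.24854819]
37 -20 0.0393 [([-0.74, -0.08, 2.38, 0.79, 0.33, 0.49], np.float64(0.0)), ([-0.74, 0.0, 2.38, 0.99, 0.28, 0.28], np.float64(0.0))]
37 -10 0.0192 [([-0.8, -0.07, 2.37, 0.92, 0.46, 0.18], np.float64(0.0)), ([-0.8, 0.01, 2.36, 1.06, 0.42, 0.03], np.float64(0.0))]
37 0 0.0 [([-0.85, -0.04, 2.34, 0.94, 0.6, -0.02], np.float64(0.0)), ([-0.85, 0.04, 2.34, 1.04, 0.56, -0.14], np.float64(0.0))]
37 10 0.0 [([-0.89, 0.0, 2.3, 0.92, 0.72, -0.18], np.float64(0.0)), ([-0.89, 0.08, 2.3, 0.99, 0.68, -0.27], np.float64(0.0))]
42 -20 0.0866 [([-0.76, -0.09, 2.42, 1.18, 0.29, 0.1], np.float64(0.0)), ([-0.76, 0.0, 2.42, 1.45, 0.27, -0.19], np.float64(0.0))]
42 -10 0.0613 [([-0.83, -0.07, 2.41, 1.18, 0.46, -0.09], np.float64(0.0)), ([-0.83, 0.02, 2.4, 1.34, 0.43, -0.27], np.float64(0.0))]
42 0 0.0187 [([-0.89, -0.04, 2.38, 1.14, 0.61, -0.23], np.float64(0.0)), ([-0.89, 0.05, 2.37, 1.24, 0.58, -0.36], np.float64(0.0))]
42 10 0.0 [([-0.94, 0.01, 2.33, 1.07, 0.75, -0.34], np.float64(0.0)), ([-0.94, 0.09, 2.32, 1.14, 0.72, -0.44], np.float
[... 360 characters left out ...]
6, 2.39, 1.39, 0.62, -0.52], np.float64(0.0))]
46 10 0.0 [([-0.97, 0.02, 2.35, 1.18, 0.79, -0.47], np.float64(0.0)), ([-0.97, 0.11, 2.34, 1.25, 0.76, -0.57], np.float64(0.0))]
50 -20 0.1588 [([-0.79, -0.08, 2.48, 1.82, 0.35, -0.56], np.float64(0.0)), ([-0.79, 0.03, 2.47, 2.04, 0.38, -0.8], np.float64(0.0))]
50 -10 0.121 [([-0.89, -0.06, 2.47, 1.58, 0.52, -0.51], np.float64(0.0)), ([-0.89, 0.05, 2.45, 1.73, 0.53, -0.69], np.float64(0.0))]
50 0 0.0566 [([-0.96, -0.01, 2.43, 1.41, 0.69, -0.54], np.float64(0.0)), ([-0.96, 0.08, 2.41, 1.52, 0.68, -0.67], np.float64(0.0))]
50 10 0.0 [([-1.0, 0.04, 2.37, 1.28, 0.83, -0.58], np.float64(0.0)), ([-1.0, 0.13, 2.36, 1.35, 0.81, -0.68], np.float64(0.0))]
```

The model matches my logged poses to within a few mm. Pressing at about 50° tilt, with the fingers heading 0 to +5°, stays inside the joint ranges and keeps the body clear of the bar. Going out again for more tilt.

```bash
python3 -m jog '[{"dx":0.05,"dy":-0.003,"dz":0,"yaw":0,"hand":255},{"dx":0.05,"dy":-0.003,"dz":0,"yaw":0,"hand":255},{"dx":0.045,"dy":-0.003,"dz":0.02,"yaw":0,"hand":255},{"dx":0.045,"dy":-0.003,"dz":0.02,"yaw":0,"hand":255},{"dx":0.045,"dy":-0.003,"dz":0.02,"yaw":0,"hand":255},{"dx":0.045,"dy":-0.003,"dz":0.02,"yaw":0,"hand":255},{"dx":0.045,"dy":-0.003,"dz":0.02,"yaw":0,"hand":255},{"dx":0.045,"dy":-0.003,"dz":0.02,"yaw":0,"hand":255}]' && python3 -m jog '[{"dx":0.045,"dy":-0.003,"dz":0.02,"yaw":0,"hand":255},{"dx":0.045,"dy":-0.003,"dz":0.02,"yaw":0,"hand":255},{"dx":0.045,"dy":-0.003,"dz":0.02,"yaw":0,"hand":255},{"dx":0.045,"dy":-0.003,"dz":0.02,"yaw":0,"hand":255},{"dx":0.045,"dy":-0.003,"dz":0.02,"yaw":0,"hand":255},{"dx":0,"dy":0,"dz":0,"yaw":0,"hand":255},{"dx":0,"dy":0,"dz":0,"yaw":0,"hand":255},{"dx":0,"dy":0,"dz":0,"yaw":0,"hand":255}]' && python3 -c "
from look import *
tool()"
```

```text
time: 14.15
tcp_pos: [1.1087, -0.0998, 0.4039]
tool_rot: [-0.27, -0.268, -0.631, 0.677]
wrist_force: [1.0, -0.5, 0.2]
grip_width: 0.0001
time: 14.95
tcp_pos: [1.1251, -0.0967, 0.4315]
tool_rot: [-0.307, -0.305, -0.611, 0.663]
wrist_force: [0.2, -0.0, -0.9]
grip_width: -0.0001
t 14.95 tcp [ 1.1251 -0.0967  0.4315] fing [ 0.78  -0.066 -0.622] jaw [-0.03  -0.997  0.068] J [-0.206  1.116  0.127  0.113  1.006  1.347] F [ 0.2 -0.  -0.9] w -0.0001
```

```bash
cat > plan.py <<'E'
from arm import *
u=np.array([.985,-.174,0]); O=np.array([.4916,-.2052,0])
Zr=lambda d:R.from_euler('z',d,degrees=True)
f0=np.array([.78,-.066,-.622]); j0=np.array([-.03,-.997,.068])
def tcpfor(C,yaw):
    f=Zr(yaw).apply(f0); j=Zr(yaw).apply(j0); n=-np.cross(f,j); n=n*np.sign(n[2]); return C+.011*n-.017*f,f,j
E
python3 - <<'E'
from plan import *
q=np.array([-.206,1.116,.127,.113,1.006,1.347]); p0=np.array([1.1251,-.0967,.4315])
for Y in (5,10,15):
  q=np.array([-.206,1.116,.127,.113,1.006,1.347]); prev=p0; y0=0
  print('yaw',Y)
  for ux,z,n in [(-.09,.25,8),(-.075,.15,3),(-.062,.056,3),(-.022,.056,3),(-.022,.028,2)]:
    C=O+u*ux; C[2]=z; p,_,_=tcpfor(C,Y)
    for k in range(1,n+1):
        yy=y0+(Y-y0)*k/n; pk=prev+(p-prev)*k/n; q,e=ik(pk,Zr(yy).apply(f0),Zr(yy).apply(j0),q)
        if e>1e-3: print('  bad',k,round(e,3),q.round(2))
    y0=Y; print(ux,z,p.round(4),'d',(p-prev).round(3),q.round(2)); prev=p
E
```

```text
yaw 5
-0.09 0.25 [ 0.3965 -0.1886  0.2692] d [-0.729 -0.092 -0.162] [-1.15 -0.78  2.51  0.9   1.15  0.05]
  bad 2 0.017 [-1.11 -0.6   2.54  0.97  1.   -0.11]
  bad 3 0.023 [-1.1  -0.48  2.54  1.03  0.93 -0.21]
-0.075 0.15 [ 0.4112 -0.1912  0.1692] d [ 0.015 -0.003 -0.1  ] [-1.1  -0.48  2.54  1.03  0.93 -0.21]
  bad 1 0.02 [-1.09 -0.37  2.54  1.12  0.87 -0.34]
  bad 2 0.009 [-1.08 -0.24  2.54  1.24  0.82 -0.5 ]
-0.062 0.056 [ 0.424  -0.1935  0.0752] d [ 0.013 -0.002 -0.094] [-1.07 -0.11  2.53  1.38  0.78 -0.68]
-0.022 0.056 [ 0.4634 -0.2004  0.0752] d [ 0.039 -0.007  0.   ] [-0.97 -0.01  2.44  1.45  0.71 -0.67]
-0.022 0.028 [ 0.4634 -0.2004  0.0472] d [ 0.     0.    -0.028] [-0.97  0.09  2.42  1.56  0.7  -0.81]
yaw 10
-0.09 0.25 [ 0.3964 -0.1892  0.2692] d [-0.729 -0.092 -0.162] [-1.18 -0.72  2.49  0.92  1.21 -0.05]
-0.075 0.15 [ 0.4112 -0.1918  0.1692] d [ 0.015 -0.003 -0.1  ] [-1.13 -0.45  2.53  1.06  1.   -0.33]
-0.062 0.056 [ 0.424  -0.194   0.0752] d [ 0.013 -0.002 -0.094] [-1.1  -0.08  2.5   1.32  0.85 -0.71]
-0.022 0.056 [ 0.4634 -0.201   0.0752] d [ 0.039 -0.007  0.   ] [-1.    0.01  2.41  1.38  0.78 -0.69]
-0.022 0.028 [ 0.4634 -0.201   0.0472] d [ 0.     0.    -0.028] [-1.    0.11  2.4   1.46  0.77 -0.81]
yaw 15
-0.09 0.25 [ 0.3964 -0.1897  0.2692] d [-0.729 -0.093 -0.162] [-1.19 -0.66  2.45  0.93  1.28 -0.14]
-0.075 0.15 [ 0.4112 -0.1924  0.1692] d [ 0.015 -0.003 -0.1  ] [-1.15 -0.39  2.5   1.05  1.07 -0.4 ]
-0.062 0.056 [ 0.424  -0.1946  0.0752] d [ 0.013 -0.002 -0.094] [-1.11 -0.04  2.47  1.25  0.91 -0.73]
-0.022 0.056 [ 0.4634 -0.2016  0.0752] d [ 0.039 -0.007  0.   ] [-1.02  0.04  2.38  1.31  0.85 -0.71]
-0.022 0.028 [ 0.4634 -0.2016  0.0472] d [ 0.     0.    -0.028] [-1.02  0.14  2.37  1.38  0.84 -0.82]
```

```bash
python3 -m jog '[{"dx":-0.04,"dy":-0.005,"dz":-0.008,"yaw":1,"hand":255},{"dx":-0.04,"dy":-0.005,"dz":-0.008,"yaw":1,"hand":255},{"dx":-0.04,"dy":-0.005,"dz":-0.008,"yaw":1,"hand":255},{"dx":-0.04,"dy":-0.005,"dz":-0.008,"yaw":1,"hand":255},{"dx":-0.04,"dy":-0.005,"dz":-0.008,"yaw":1,"hand":255},{"dx":-0.04,"dy":-0.005,"dz":-0.008,"yaw":1,"hand":255},{"dx":-0.04,"dy":-0.005,"dz":-0.008,"yaw":1,"hand":255},{"dx":-0.04,"dy":-0.005,"dz":-0.008,"yaw":1,"hand":255}]' && python3 -m jog '[{"dx":-0.04,"dy":-0.005,"dz":-0.009,"yaw":1,"hand":255},{"dx":-0.04,"dy":-0.005,"dz":-0.009,"yaw":1,"hand":255},{"dx":-0.04,"dy":-0.005,"dz":-0.009,"yaw":1,"hand":255},{"dx":-0.04,"dy":-0.005,"dz":-0.009,"yaw":1,"hand":255},{"dx":-0.04,"dy":-0.005,"dz":-0.009,"yaw":1,"hand":255},{"dx":-0.04,"dy":-0.005,"dz":-0.009,"yaw":1,"hand":255},{"dx":-0.04,"dy":-0.005,"dz":-0.009,"yaw":0,"hand":255},{"dx":-0.04,"dy":-0.005,"dz":-0.009,"yaw":0,"hand":255}]' && python3 -c "
from look import *
tool()"
```

```text
time: 15.75
tcp_pos: [0.8345, -0.1348, 0.376]
tool_rot: [-0.351, -0.265, -0.629, 0.641]
wrist_force: [0.1, -0.3, 0.6]
grip_width: 0.0001
time: 16.55
tcp_pos: [0.5148, -0.1749, 0.3038]
tool_rot: [0.384, 0.231, 0.641, -0.623]
wrist_force: [0.2, -1.6, 0.7]
grip_width: 0.0001
t 16.55 tcp [ 0.5148 -0.1749  0.3038] fing [ 0.775  0.117 -0.621] jaw [ 0.205 -0.976  0.071] J [-0.844 -0.394  2.224  0.929  0.961  0.064] F [ 0.2 -1.6  0.7] w 0.0001
```

```bash
python3 -m jog '[{"dx":-0.03,"dy":-0.004,"dz":-0.006,"yaw":0,"hand":255},{"dx":-0.03,"dy":-0.004,"dz":-0.006,"yaw":0,"hand":255},{"dx":-0.03,"dy":-0.004,"dz":-0.006,"yaw":0,"hand":255},{"dx":-0.026,"dy":-0.004,"dz":-0.01,"yaw":0,"hand":255},{"dx":0,"dy":0,"dz":-0.02,"yaw":0,"hand":255},{"dx":0.004,"dy":0,"dz":-0.03,"yaw":0,"hand":255},{"dx":0.005,"dy":0,"dz":-0.03,"yaw":0,"hand":255},{"dx":0.004,"dy":0,"dz":-0.02,"yaw":0,"hand":255}]' && python3 - <<'E'
from look import *
s,M=tool()
f,W=grab('scene','s5'); f2,W2=grab('wrist','w5'); 
a=cv2.resize(f['color'][100:280,180:380,::-1],(440,396)); b=cv2.resize(f2['color'][...,::-1],(350,262))
o=np.zeros((396,800,3),np.uint8); o[:,:440]=a; o[:262,450:]=b; cv2.imwrite('pics/c5.png',o)
P=W.reshape(-1,3);P=P[(P[:,0]>.3)&(P[:,0]<.7)&(P[:,1]>-.28)&(P[:,1]<-.14)&(P[:,2]>.105)&(P[:,2]<.122)]
print('guard',cv2.minAreaRect(P[:,:2].astype(np.float32)),len(P))
E
```

```text
time: 17.35
tcp_pos: [0.4129, -0.191, 0.174]
tool_rot: [0.383, 0.231, 0.642, -0.623]
wrist_force: [0.8, 0.1, -0.3]
grip_width: -0.0001
t 17.35 tcp [ 0.4129 -0.191   0.174 ] fing [ 0.774  0.117 -0.623] jaw [ 0.204 -0.977  0.069] J [-1.125 -0.408  2.492  1.049  1.042 -0.354] F [ 0.8  0.1 -0.3] w -0.0001
guard ((0.5296107530593872, -0.21223896741867065), (0.11327318102121353, 0.13911664485931396), 80.95856475830078) 1068
```

View pics/c5.png

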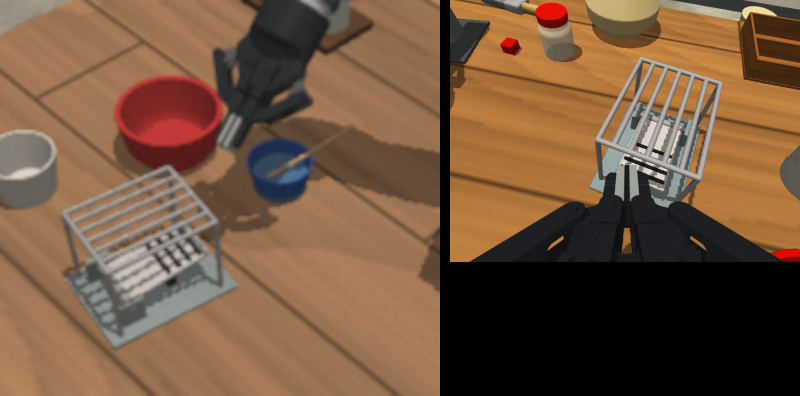

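The tool is tilted 51° in front of the guard: fingertips at (232,135) in the left panel, guard opening ahead at (645,165) in the right. I'll descend to just above pedal height.

```bash
python3 -m jog '[{"dx":0.002,"dy":0,"dz":-0.02,"yaw":0,"hand":255},{"dx":0.002,"dy":-0.001,"dz":-0.02,"yaw":0,"hand":255},{"dx":0.002,"dy":0,"dz":-0.02,"yaw":0,"hand":255},{"dx":0.002,"dy":-0.001,"dz":-0.02,"yaw":-1,"hand":255},{"dx":0.002,"dy":0,"dz":-0.01,"yaw":-1,"hand":255},{"dx":0.001,"dy":-0.001,"dz":-0.008,"yaw":-1,"hand":255},{"dx":0,"dy":0,"dz":0,"yaw":0,"hand":255},{"dx":0,"dy":0,"dz":0,"yaw":0,"hand":255}]' && python3 - <<'E'
from look import *
s,M=tool(); t=s['tcp_pos']; f=M[:,1]; n=-M[:,0]; C=t+.017*f-.011*n
O=np.array([.4916,-.2052,0]); u=np.array([.985,-.17,0]); v=np.array([.17,.985,0])
print('lower corner',C.round(4),'ux',((C-O)@u).round(4),'uy',((C-O)@v).round(4),'n',n.round(2))
E
```

```text
time: 18.25
tcp_pos: [0.4245, -0.1947, 0.0782]
tool_rot: [0.368, 0.248, 0.635, -0.633]
wrist_force: [0.2, 0.5, 0.2]
grip_width: 0.0001
t 18.25 tcp [ 0.4245 -0.1947  0.0782] fing [ 0.78   0.077 -0.621] jaw [ 0.153 -0.986  0.071] J [-1.086 -0.077  2.484  1.306  0.851 -0.69 ] F [0.2 0.5 0.2] w 0.0001
lower corner [ 0.4311 -0.1951  0.0591] ux -0.0613 uy -0.0003 n [0.61 0.15 0.78]
```

```bash
python3 -m jog '[{"dx":0.007,"dy":-0.001,"dz":0,"yaw":0,"hand":255},{"dx":0.007,"dy":-0.001,"dz":0,"yaw":0,"hand":255},{"dx":0.007,"dy":-0.001,"dz":0,"yaw":0,"hand":255},{"dx":0.007,"dy":-0.001,"dz":0,"yaw":-1,"hand":255},{"dx":0.006,"dy":-0.001,"dz":0,"yaw":-1,"hand":255},{"dx":0.005,"dy":-0.001,"dz":0,"yaw":0,"hand":255},{"dx":0,"dy":0,"dz":0,"yaw":0,"hand":255},{"dx":0,"dy":0,"dz":0,"yaw":0,"hand":255}]' && python3 - <<'E'
from look import *
s,M=tool(); t=s['tcp_pos']; f=M[:,1]; n=-M[:,0]; C=t+.017*f-.011*n
O=np.array([.4916,-.2052,0]); u=np.array([.985,-.17,0]); v=np.array([.17,.985,0])
print('lower corner',C.round(4),'ux',((C-O)@u).round(4),'uy',((C-O)@v).round(4))
f,W=grab('scene','s6'); f2,W2=grab('wrist','w6'); 
a=cv2.resize(f['color'][100:260,180:340,::-1],(440,440)); b=cv2.resize(f2['color'][...,::-1],(350,262))
o=np.zeros((440,800,3),np.uint8); o[:,:440]=a; o[:262,450:]=b; cv2.imwrite('pics/c6.png',o)
E
```

```text
time: 19.05
tcp_pos: [0.4628, -0.1993, 0.0765]
tool_rot: [-0.356, -0.259, -0.632, 0.638]
wrist_force: [0.4, 0.4, -1.1]
grip_width: -0.0003
t 19.05 tcp [ 0.4628 -0.1993  0.0765] fing [ 0.781  0.051 -0.623] jaw [ 0.119 -0.991  0.068] J [-0.979  0.004  2.411  1.395  0.758 -0.668] F [ 0.4  0.4 -1.1] w -0.0003
lower corner [ 0.4693 -0.1998  0.0573] ux -0.0229 uy 0.0016
```

View pics/c6.png

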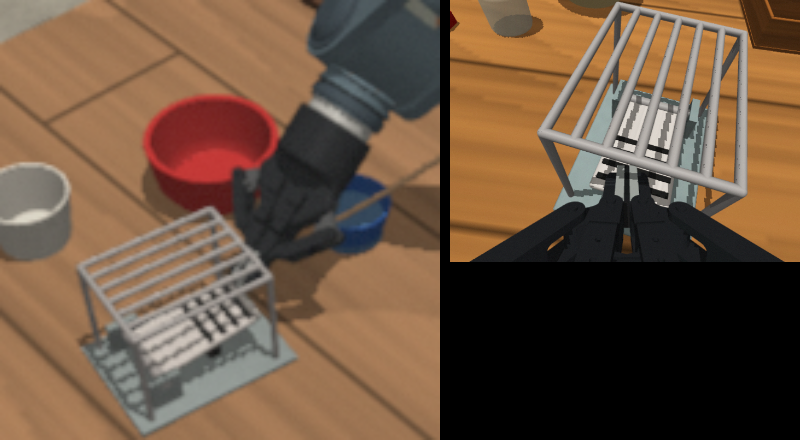

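The tips are under the front bar and over the pedal's front edge (right panel, about (625,165)), with no contact force. I'll go a few mm deeper and press down.

```bash
python3 -m jog '[{"dx":0.003,"dy":0,"dz":0,"yaw":0,"hand":255},{"dx":0.002,"dy":-0.001,"dz":-0.004,"yaw":0,"hand":255},{"dx":0,"dy":0,"dz":-0.005,"yaw":0,"hand":255},{"dx":0,"dy":0,"dz":-0.005,"yaw":0,"hand":255},{"dx":0,"dy":0,"dz":-0.005,"yaw":0,"hand":255},{"dx":0,"dy":0,"dz":-0.004,"yaw":0,"hand":255},{"dx":0,"dy":0,"dz":-0.002,"yaw":0,"hand":255},{"dx":0,"dy":0,"dz":0,"yaw":0,"hand":255}]' && python3 - <<'E'
from look import *
s,M=tool(); t=s['tcp_pos']; f=M[:,1]; n=-M[:,0]; C=t+.017*f-.011*n
O=np.array([.4916,-.2052,0]); u=np.array([.985,-.17,0]); v=np.array([.17,.985,0])
print('lower corner',C.round(4),'ux',((C-O)@u).round(4),'uy',((C-O)@v).round(4))
E
```

```text
time: 19.95
tcp_pos: [0.468, -0.2005, 0.0518]
tool_rot: [-0.356, -0.26, -0.632, 0.638]
wrist_force: [-5.1, 1.5, 8.5]
grip_width: 0.0002
t 19.95 tcp [ 0.468  -0.2005  0.0518] fing [ 0.782  0.052 -0.621] jaw [ 0.119 -0.991  0.067] J [-0.969  0.101  2.388  1.483  0.743 -0.774] F [-5.1  1.5  8.5] w 0.0002
lower corner [ 0.4746 -0.201   0.0326] ux -0.0174 uy 0.0013
```

```bash
python3 -m jog '[{"dx":0,"dy":0,"dz":-0.001,"yaw":0,"hand":255},{"dx":0,"dy":0,"dz":-0.001,"yaw":0,"hand":255},{"dx":0,"dy":0,"dz":-0.001,"yaw":0,"hand":255},{"dx":0,"dy":0,"dz":0,"yaw":0,"hand":255},{"dx":0,"dy":0,"dz":0,"yaw":0,"hand":255},{"dx":0,"dy":0,"dz":0,"yaw":0,"hand":255},{"dx":0,"dy":0,"dz":0,"yaw":0,"hand":255},{"dx":0,"dy":0,"dz":0,"yaw":0,"hand":255}]' && python3 - <<'E'
from look import *
s,M=tool()
f,W=grab('scene','s7'); f2,W2=grab('top','t7')
a=cv2.resize(f['color'][200:400,270:470,::-1],(400,400),interpolation=2); b=cv2.resize(f2['color'][130:260,190:320,::-1],(390,390),interpolation=2)
o=np.zeros((400,800,3),np.uint8); o[:,:400]=a; o[:390,405:795]=b; cv2.imwrite('pics/c7.png',o)
E
```

```text
time: 20.75
tcp_pos: [0.4681, -0.2005, 0.0491]
tool_rot: [-0.356, -0.26, -0.632, 0.638]
wrist_force: [-7.4, 1.4, 10.2]
grip_width: -0.0002
t 20.75 tcp [ 0.4681 -0.2005  0.0491] fing [ 0.782  0.052 -0.621] jaw [ 0.119 -0.991  0.067] J [-0.969  0.111  2.386  1.492  0.743 -0.787] F [-7.4  1.4 10.2] w -0.0002
```

View pics/c7.png

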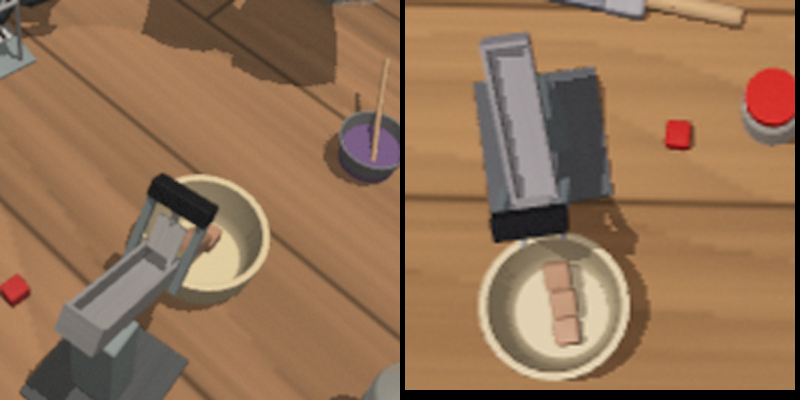

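All three props are in the bowl (right panel, (558,275) to (567,330)). The force hasn't shown the stop clearly, so I'll press gently further until it does, then release.

```bash
python3 -m jog '[{"dx":0,"dy":0,"dz":-0.001,"yaw":0,"hand":255},{"dx":0,"dy":0,"dz":-0.001,"yaw":0,"hand":255},{"dx":0,"dy":0,"dz":0,"yaw":0,"hand":255},{"dx":0,"dy":0,"dz":0,"yaw":0,"hand":255},{"dx":0,"dy":0,"dz":0,"yaw":0,"hand":255},{"dx":0,"dy":0,"dz":0,"yaw":0,"hand":255},{"dx":0,"dy":0,"dz":0,"yaw":0,"hand":255},{"dx":0,"dy":0,"dz":0,"yaw":0,"hand":255}]'
```

```text
time: 21.65
tcp_pos: [0.4681, -0.2005, 0.0471]
tool_rot: [-0.356, -0.26, -0.632, 0.638]
wrist_force: [-7.2, 1.1, 9.8]
grip_width: 0.0001
```

```bash
python3 -m jog '[{"dx":0,"dy":0,"dz":-0.001,"yaw":0,"hand":255},{"dx":0,"dy":0,"dz":-0.001,"yaw":0,"hand":255},{"dx":0,"dy":0,"dz":-0.001,"yaw":0,"hand":255},{"dx":0,"dy":0,"dz":0,"yaw":0,"hand":255},{"dx":0,"dy":0,"dz":0,"yaw":0,"hand":255},{"dx":0,"dy":0,"dz":0,"yaw":0,"hand":255},{"dx":0,"dy":0,"dz":0,"yaw":0,"hand":255},{"dx":0,"dy":0,"dz":0,"yaw":0,"hand":255}]'; python3 - <<'E'
from look import *
f,W=grab('wrist','w8'); cv2.imwrite('pics/w8c.png',f['color'][200:480,120:540,::-1])
c=f['color'].astype(int)
m=(c.min(-1)>150)&(c.max(-1)-c.min(-1)<25)&(W[...,2]<.08)&(W[...,0]>.44)&(W[...,0]<.6)&(W[...,1]<-.15)&(W[...,1]>-.27)
P=W[m]; u=np.array([.985,-.17]); x=(P[:,:2]-[.4916,-.2052])@u
print(len(P)); A=np.c_[x,np.ones(len(x))]
for a,b in [(-.03,-.01),(-.01,.01),(.01,.03),(.03,.05),(.05,.07),(.07,.09)]:
    k=(x>a)&(x<b); print(a,k.sum(),np.median(P[k,2]).round(4) if k.sum() else '')
E
```

```text
time: 22.45
tcp_pos: [0.4691, -0.2006, 0.0462]
tool_rot: [-0.358, -0.261, -0.631, 0.637]
wrist_force: [-20.9, 5.1, 30.7]
grip_width: -0.0002
15405
-0.03 1867 0.0305
-0.01 4099 0.0299
0.01 2244 0.0072
0.03 2250 0.0303
0.05 2643 0.0303
0.07 1985 0.0306
```

View pics/w8c.png

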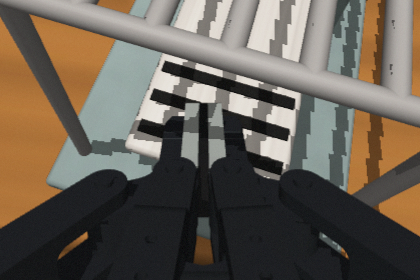

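The stop is reached: the pedal reads level at 30 mm along its length, with 31 N at the tips. The props are already in the bowl, so I'll let the pedal up and back out.

```bash
python3 -m jog '[{"dx":0,"dy":0,"dz":0.003,"yaw":0,"hand":255},{"dx":0,"dy":0,"dz":0.006,"yaw":0,"hand":255},{"dx":0,"dy":0,"dz":0.007,"yaw":0,"hand":255},{"dx":0,"dy":0,"dz":0.007,"yaw":0,"hand":255},{"dx":0,"dy":0,"dz":0.006,"yaw":0,"hand":255},{"dx":-0.002,"dy":0,"dz":0.003,"yaw":0,"hand":255},{"dx":-0.006,"dy":0.001,"dz":0,"yaw":0,"hand":255},{"dx":-0.008,"dy":0.001,"dz":0,"yaw":0,"hand":255}]' && python3 -m jog '[{"dx":-0.008,"dy":0.001,"dz":0,"yaw":1,"hand":255},{"dx":-0.008,"dy":0.001,"dz":0,"yaw":1,"hand":255},{"dx":-0.008,"dy":0.001,"dz":0,"yaw":1,"hand":255},{"dx":-0.006,"dy":0.001,"dz":0.005,"yaw":1,"hand":255},{"dx":-0.003,"dy":0,"dz":0.02,"yaw":1,"hand":255},{"dx":-0.002,"dy":0,"dz":0.03,"yaw":0,"hand":255},{"dx":-0.002,"dy":0,"dz":0.03,"yaw":0,"hand":255},{"dx":0,"dy":0,"dz":0.03,"yaw":0,"hand":255}]' && python3 - <<'E'
from look import *
s,M=tool()
for n in('scene','top'):
    f,W=grab(n,n+'9'); bowl(W,(.5185,.2005),.085)
    P=W.reshape(-1,3);P=P[(P[:,0]>.3)&(P[:,0]<.7)&(P[:,1]>-.28)&(P[:,1]<-.14)&(P[:,2]>.105)&(P[:,2]<.122)]; print('guard',cv2.minAreaRect(P[:,:2].astype(np.float32)))
    if n=='top':
        u=np.array([.985,-.17]); c=f['color'].astype(int); m=(c.min(-1)>150)&(W[...,2]<.08)&(W[...,2]>.02)&(abs(W[...,0]-.5)<.1)&(abs(W[...,1]+.21)<.05); Q=W[m]; x=(Q[:,:2]-[.4916,-.2052])@u
        print('pedal front z',np.median(Q[x<0.005][:,2]),'rear',np.median(Q[x>.05][:,2]))
        D=np.load('pics/top0.npz'); d=np.abs(D['c'].astype(int)-c).sum(-1)>90; L=cv2.connectedComponentsWithStats(cv2.morphologyEx(d.astype(np.uint8),cv2.MORPH_OPEN,np.ones((3,3))))[2]; print('changed',[l.tolist() for l in L[1:] if l[4]>15])
    cv2.imwrite(f'pics/{n}9.png',f['color'][...,::-1])
E
```

```text
time: 23.3
tcp_pos: [0.4511, -0.198, 0.0751]
tool_rot: [-0.355, -0.259, -0.632, 0.638]
wrist_force: [-0.9, 0.3, 0.2]
grip_width: -0.0002
time: 24.1
tcp_pos: [0.4139, -0.1944, 0.1912]
tool_rot: [0.382, 0.231, 0.643, -0.622]
wrist_force: [0.7, 0.6, 0.4]
grip_width: 0.0002
t 24.1 tcp [ 0.4139 -0.1944  0.1912] fing [ 0.773  0.119 -0.623] jaw [ 0.204 -0.977  0.067] J [-1.127 -0.44   2.476  1.023  1.069 -0.305] F [0.7 0.6 0.4] w 0.0002
bowl 592 [0.5193 0.1995] 0.0649
guard ((0.5293750762939453, -0.21148595213890076), (0.11230708658695221, 0.13841257989406586), 80.97186279296875)
bowl 463 [0.5185 0.2005] 0.0647
guard ((0.5303525328636169, -0.2108176052570343), (0.11055418848991394, 0.1383136808872223), 80.27772521972656)
pedal front z 0.043806752189543996 rear 0.03298216158685896
changed [[232, 172, 4, 8, 24], [229, 181, 9, 11, 71], [252, 212, 6, 5, 27], [254, 217, 17, 38, 268], [314, 216, 7, 4, 21], [226, 219, 34, 31, 702], [214, 222, 11, 29, 97], [295, 226, 32, 32, 800], [286, 232, 5, 18, 62], [333, 235, 7, 12, 60], [228, 252, 6, 4, 18], [235, 254, 8, 3, 24], [224, 267, 218, 175, 14236], [53, 316, 83, 64, 2463], [146, 330, 77, 55, 2038], [0, 345, 348, 135, 19130], [287, 382, 32, 15, 299], [238, 398, 26, 24, 336], [337, 448, 5, 5, 23], [336, 464, 12, 16, 118]]
```

View pics/top9.png

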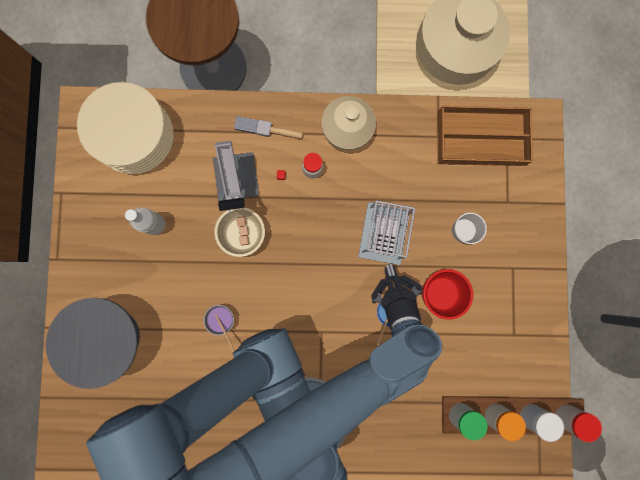

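```bash
python3 - <<'E'
from look import *
for n in('scene0','scene9'):
    D=np.load(f'pics/{n}.npz'); c=D['c'].astype(int); W=D['W']
    m=(c[...,2]-c[...,0]>50)&(abs(W[...,0]-.3)<.1)&(abs(W[...,1]+.22)<.1)&(W[...,2]<.1); P=W[m]; print('blue cup',n,m.sum(),np.argwhere(m).min(0),np.argwhere(m).max(0),P.max(0).round(3),P.min(0).round(3))
job.finish_job()
E
```

```text
blue cup scene0 371 [164 293] [183 321] [ 0.345 -0.187  0.049] [ 0.265 -0.268  0.023]
blue cup scene9 138 [164 293] [184 321] [ 0.344 -0.186  0.049] [ 0.264 -0.268  0.025]
the job is handed in; nothing more can be done
```

The job is done and handed in: the cream bowl stands under the chute with all three props in it, and the pedal is back up. It took about 24 s of the 50 s allowed.

**Bowl:** I gripped it by its near wall, set it down under the lip and let go. It was still within about 5 mm of the drop point after the props fell. It tilted about 10° in the grip, so setting it down took a push of up to 54 N at the wrist.

**Pedal:** The jog has no tilt command, so I pushed the arm past full reach until the fingers slanted about 51°, then brought them in under the front bar. The props dropped during the press, before the pedal was fully on its stop. I pressed on to the stop and held it briefly: the pedal read level at 30 mm with 31 N at the fingertips, and then I let it up.

**Last checks:**
- **Pedal and guard:** the pedal's front is raised again, and the guard has not moved.
- **Bystanders:** the blue cup is where it was, though the gripper partly hid it. By eye, nothing else in the top picture had moved.
- **Robot:** the wrist force read about 1 N, so it is touching nothing.

No check failed. The gate opening was not measured directly; I judged it by all three props having come through.

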